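# Raise the press load by four clicks

## Robot

A 6-joint arm with a two-finger parallel gripper is mounted at the origin on the work surface. World frame = base frame: x ahead of the robot, y to its left, z up, the work surface at z = 0. Lengths are in m, angles in degrees, forces in N, time in s.
With the tool pointing down it reaches from about 0.375 to 0.975 m from the base axis. Payload 3.8 kg.
Tool frame: the origin (TCP) lies at the very end of the fingers, on their centre line; the grasp point (between the pads) lies 19 mm behind it (robot.hold_point_z is the distance from the TCP to the grasp point, in m); z points along the fingers, y is the direction in which the jaws open and shut (so a half turn about z gives the same grasp; the last joint's range is limited). The gripper opens to 85 mm and grips with 20 to 120 N. Pads are 22 mm wide; open, the fingers measure 114 mm over their backs; the gripper's body (76 mm by 85 mm) begins 54 mm behind the grasp point. The pads swing forward as they close: fully open they stand 13 mm farther back than shut.
Start: joints at [64.292, 15.12, 91.902, -0, 72.978, -2.114], TCP at [0.27, 0.619, 0.204] pointing down, gripper open.
Joint ranges: [-150.88, 150.88], [-54.13, 125.18], [17.81, 147.31], [-75.09, 255.09], [0, 152.58], [-146.25, 146.25]. Speed limits (degrees/s): [147.25, 147.25, 180, 180, 180, 180].

## Interface

Orientations are given as a 3x3 rotation matrix whose columns are the frame's x, y, z axes.
In Python, from workcell import robot gives the robot as it stands.
- The arm moves only by the tool apply_moves, never from a script. Its argument "motion" is a list of rows, each a list of 5 numbers: the shift along the world's x, y, z in cm, then the turn about the world's z in degrees, then the finger opening in cm, from 0 to 8.54. In form: [[dx, dy, dz, twist, grip], ...]. A call has 1 to 10 rows; each row shifts and turns the commanded pose from where the row before left it; what a row does not reach is not made up. A row lasts 1/8 s, in which the tool goes at most 62.5 mm and 10.7 degrees, less where a joint would pass 70% of its speed; a pose out of reach is approached as far as the arm can. A call is refused whole if a number of a shift passes 6.25 or a number of a turn 10.7, either way. A call with a gripper value outside its range is refused whole. The fingers move at their own pace and stop on an object; "force" is the grip in N (left out, the last holds). Time passes only in rows, so rows that do not move let the fingers close. It gives the time, the measured TCP pose, the force and the opening at its end, in the units of the state.
- robot.get_state(): the state, without advancing time (a new reading comes with each control period).
- robot.camera(name): name is "side" or "top" or "wrist"; returns (picture, depth): 480x640x3 uint8, red, green, blue; 480x640 float32, m along the optical axis (not along the pixel's ray), 0 where there is no reading.
- robot.get_calibration(name): a dict with "fx", "fy", "cx", "cy" (pixels), "R" (3x3) and "t" (3): a world point X has camera coordinates R X + t. Camera axes: x right, y down, z forward; pixel columns grow to the right and rows downward; lengths in m; the calibration is good to about 2 mm. A picture is of the moment at which its call begins: read the wrist's pose just before it. get_calibration takes no time and is no camera call; for the wrist camera it gives the pose at the moment of the call.
- robot.hand_in(): hands the job in, once; it reports no verdict.
The state is a dict: "t": time; "qpos": joint angles; "qd": joint speeds; "effort": joint torques, N m; "ee_pos": TCP position; "tcp_rot": TCP orientation; "contact_force": force on the tool from outside, world axes, zero at the start; "wrist_torque": the same for the moment, N m; "opening": finger opening in m.
Only numpy, scipy, OpenCV 4.12 (cv2) and the standard library are available. Lean on these libraries where they do the work, as an engineer would, in place of code of your own. Each camera call takes 0.05 s, during which the arm holds its last target.

## Task

Raise the soil press's load setting by exactly four clicks: with a fingertip push the fin of the click-stop dial round clockwise (seen from above), never past the fourth click or anticlockwise from where it started, and without pinching the fin. Then press the round push-button on the same box fully down and let it come back up. Leave the loose things around it where they are.

Things in the scene. Friction and masses are not known exactly. Their poses are not given: they have to be found in the camera images.
- control_box: White steel instrument box, fixed, 240 (x) x 360 (y) x 60 mm high; origin at the centre of its underside, on the bench. The dial and the push-button stand on its top, side by side along its y, about 160 mm apart; which is left and which is right varies.
- dial_unit: Round grey housing of the dial, fixed on the box, 124 mm across and 12 mm high; origin at the centre of its underside (on the box top). 12 black ticks, 30 degrees apart, are on its rim, one per click. Its yaw is arbitrary. The dial turns on it. Solids dial_c1 and dial_c2 are the two halves of the dial's fin, push side and other side.
- dial_axis (a point): Point on the dial's vertical turning axis, on the upper face of the bare aluminium dial disc (102 mm across, 10 mm thick, 22 mm above the box top at its upper face). The frame turns with the dial: its x axis points along the fin.
- fin_tip (a point): Top of the outer end of the dial's single fin, 48 mm from the axis, 26 mm above the disc face. The fin is a straight upright black wall, 12 mm thick, radial, from 6 mm behind the axis to 48 mm from it, with a white line along its top. The frame turns with the dial: x along the fin outwards, y out of the face to push on for clockwise (z up).
- dial (a joint): Angle of the dial, rad, clockwise from above positive; 0 at the start. It rests in a click every 0.524 rad (30 degrees), so four clicks is 2.094. Between clicks it resists with up to about 0.13 N m (about 3.5 N at 36 mm from the axis, varies some 20 per cent) and halfway it snaps on into the next click by itself, then lies still. Stops are at -1.57 and 4.19.
- load_button (a joint): Travel of the push-button, m: 0 up, 0.006 fully down; a spring brings it back up; about 5 N holds it fully down.
- load_button_top (a point): Centre of the top face of the round black push-button, 32 mm across, in a grey housing on the box; it is pressed straight down and moves with the button.
- press: Fixed soil consolidation press: white slab 150 x 160 x 50 mm with a steel cell, two columns, a crossbar and a dial gauge, 248 mm high in all; stands on the bench left (+y) of the box; origin at the centre of its underside. Keep clear.
- load_cap: Loose steel loading cap, 38 mm across, 30 mm high, standing on the box's far edge, about 115 mm from the dial's axis; origin at the centre of its underside. Leave alone.
- soil_ring: Loose steel specimen ring, 74 mm across, 20 mm high, on the bench right of the box; origin at the centre of its underside. Leave alone.
- jar: Loose glass sample jar, 56 mm across, 70 mm high, on the bench right of the box; origin at the centre of its underside. Leave alone.

How it is judged (in metres and radians):
On the way, in this order (a step that is already met when the one before it is completed fails the run):
1. the dial rests in the fourth click, clockwise (value of joint dial between 1.964 and 2.224 rad and velocity of joint dial between -0.2 and 0.2 rad/s), for 0.2 s.
2. then the push-button is pressed fully down (value of joint load_button above 0.0045 m and value of joint dial between 1.964 and 2.224 rad), for 0.05 s.
3. the push-button is let up again (value of joint load_button below 0.0012 m), for 0.1 s.
At the end, for the whole second after the job is handed in: The dial rests in its fourth click clockwise from the start (within 0.13 rad), the button is up again (within 1.2 mm), and the loose things are within 15 mm of where they stood (value of joint dial between 1.964 and 2.224 rad and value of joint load_button below 0.0012 m and velocity of joint dial between -0.05 and 0.05 rad/s and distance of each of load_cap, soil_ring, jar from where it was at the start of the episode below 0.015 m); the robot touches nothing.
It fails at once if the dial was turned past the fourth click (more than 4.5 clicks) (value of joint dial above 2.356 rad).
It fails at once if the dial was turned anticlockwise from the start (more than half a click) (value of joint dial below -0.262 rad).
It fails at once if the dial was turned back from the fourth click while the button was pressed, or the button was pressed before the fourth click (value of joint load_button above 0.003 m and not (value of joint dial between 1.964 and 2.224 rad)).
It fails at once if the fin was pinched (both its halves pressed by the fingers at once) (contact force between the fingers and dial_c1 above 3 N and contact force between the fingers and dial_c2 above 3 N).
It fails at once if a loose thing was moved more than 15 mm, or lifted (distance of any of load_cap, soil_ring, jar from where it was at the start of the episode above 0.015 m).
It also fails if it takes over 58 s, if anything falls off the work surface, if the arm or the gripper's body presses on something with over 40 N, if the wrist force passes 120 N, or if a joint passes its speed limit or range.

## Working session

There is one attempt and no reset: what is moved stays moved. The work goes in short steps, Python scripts to look and compute and a tool call to move; the robot and the scene stay as the last step left them, time stands still between calls to the robot, and variables do not carry over. Pictures are saved under pics/ and viewed, and the job is handed in when it is done.

Besides the shell and the picture viewer there is one more tool, called after ">>>" as name(argument=value, ...), one argument or row to a line, values as JSON. apply_moves: Moves the arm, as the interface text tells. Its arguments: {"type":"object","properties":{"motion":{"type":"array"},"force":{"type":"number"}},"required":["motion"]}

```bash
mkdir -p pics; ls; python3 - <<'E'
from workcell import robot
import cv2,numpy as np
for n in("top","side"):
    p,d=robot.camera(n); cv2.imwrite(f"pics/{n}0.png",p[:,:,::-1]); np.savez(f"{n}0.npz",p=p,d=d)
    c=robot.get_calibration(n); print(n,{k:np.round(v,3).tolist() for k,v in c.items()})
s=robot.get_state(); print(s)
E
```

```text
pics
top {'fx': 554.245, 'fy': 554.245, 'cx': 325.267, 'cy': 235.323, 'R': [[-0.0, -1.0, -0.022], [-0.984, 0.004, -0.179], [0.179, 0.022, -0.984]], 't': [0.079, 0.608, 1.038]}
side {'fx': 455.683, 'fy': 455.683, 'cx': 326.737, 'cy': 235.165, 'R': [[0.965, -0.263, -0.017], [-0.179, -0.606, -0.775], [0.194, 0.75, -0.632]], 't': [-0.523, 0.235, 0.741]}
{'t': 0.1, 'qpos': array([ 6.42922958e+01,  1.51670190e+01,  9.19745515e+01,  9.44681181e-04,
        7.29795206e+01, -2.11374203e+00]), 'qd': array([-0.00149696, -0.06890142, -0.28730441,  0.00535201,  0.0841978 ,
       -0.04562812]), 'effort': array([ 7.59827217e-04, -5.16705143e+01, -3.68592095e+01, -6.48131686e-05,
        6.35492761e-03, -4.27166765e-05]), 'ee_pos': array([0.26984067, 0.61791058, 0.20285043]), 'tcp_rot': array([[-9.16402931e-01,  4.00255919e-01, -9.30972236e-04],
       [ 4.00256991e-01,  9.16400972e-01, -1.89740721e-03],
       [ 9.36953941e-05, -2.11141768e-03, -9.99997767e-01]]), 'contact_force': array([ 0.09317966, -0.02024531, -0.06029194]), 'wrist_torque': array([-0.00777734, -0.00032691,  0.01722713]), 'opening': 0.08555312847734588}
```

View pics/top0.png

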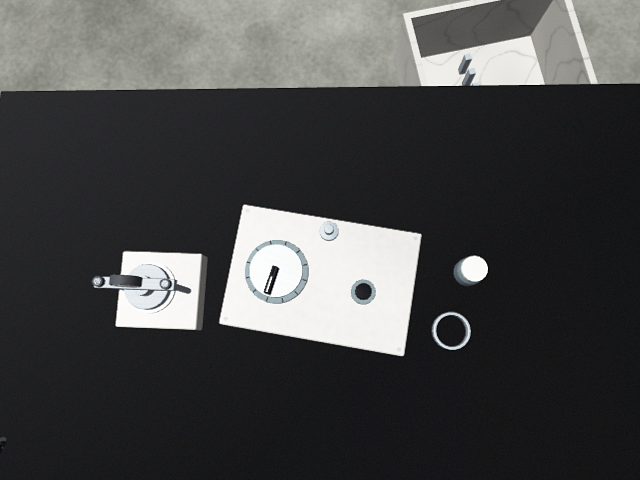

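View pics/side0.png

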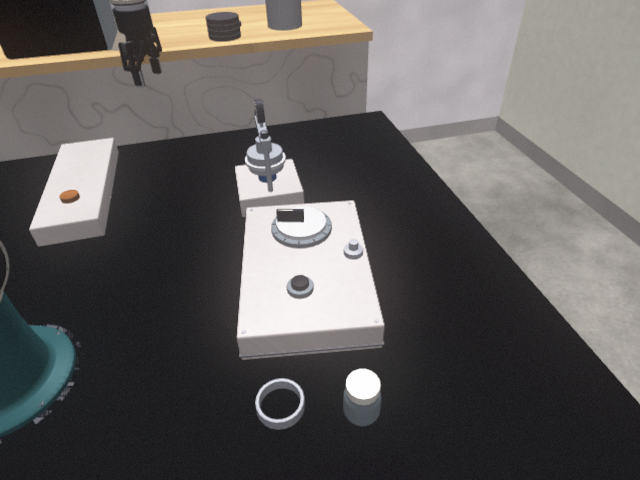

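The top view shows the dial at about (277,272) with its fin pointing down, towards the robot. The button is at (363,291), the cap at (329,231) and the press is on the left. I'll measure these now.

```bash
cat > h.py <<'E'
import numpy as np,cv2
def back(c,d,u,v):
    R=np.array(c["R"]);t=np.array(c["t"])
    X=np.stack([(u-c["cx"])/c["fx"]*d,(v-c["cy"])/c["fy"]*d,d],-1)
    return (X-t)@R
def cloud(c,d):
    v,u=np.mgrid[:480,:640].astype(float); return back(c,d.astype(float),u,v)
E
python3 - <<'E'
from workcell import robot
from h import *
for n in("top","side"):
    z=np.load(n+"0.npz");p,d=z["p"],z["d"];c=robot.get_calibration(n);W=cloud(c,d);ok=d>0
    def rep(name,m):
        m=m&ok; P=W[m]; print(n,name,m.sum(),np.round(np.median(P,0),4),np.round(P.min(0),3),np.round(P.max(0),3))
    u=np.arange(640)[None];v=np.arange(480)[:,None]
    pts={"top":dict(dial=(277,272),but=(363,291),cap=(329,231),fin=(270,282),boxmid=(330,310),press=(150,290),jar=(470,268),ring=(451,313)),
         "side":dict(dial=(302,223),but=(300,283),cap=(353,246),fin=(290,215),boxmid=(320,320))}[n]
    for k,(a,b) in pts.items(): print(n,k,np.round(W[b,a],4),d[b,a],p[b,a])
    X=W
    # disc: z .076-.088
    g=cv2.cvtColor(p,cv2.COLOR_RGB2GRAY)
    near=np.hypot(X[...,0]-W[pts['dial'][1],pts['dial'][0],0],X[...,1]-W[pts['dial'][1],pts['dial'][0],1])<.075
    for lo,hi in((.058,.064),(.068,.076),(.078,.087),(.100,.115)):
        rep(f"dial z{lo}",near&(X[...,2]>lo)&(X[...,2]<hi))
    for lo,hi in((.03,.1),(.1,.2),(.2,.3)):
        rep(f"press z{lo}",(X[...,1]>.25)&(X[...,1]<.6)&(X[...,0]>.4)&(X[...,0]<.75)&(X[...,2]>lo)&(X[...,2]<hi))
E
python3 -c "
import cv2
a=cv2.imread('pics/top0.png')[195:365,210:430];cv2.imwrite('pics/topc.png',cv2.resize(a,None,fx=3.5,fy=3.5,interpolation=cv2.INTER_CUBIC))
a=cv2.imread('pics/side0.png')[190:350,230:390];cv2.imwrite('pics/sidec.png',cv2.resize(a,None,fx=3.7,fy=3.7,interpolation=cv2.INTER_CUBIC))"
```

```text
top dial [0.5305 0.167  0.0972] 1.0409378 [41 42 45]
top but [0.4958 0.0055 0.0816] 1.0465701 [33 32 40]
top cap [0.6095 0.0693 0.0919] 1.0581433 [226 234 239]
top fin [0.5107 0.1786 0.108 ] 1.0270146 [226 228 222]
top boxmid [0.4612 0.0681 0.0621] 1.0608507 [244 242 240]
top press [0.4935 0.3894 0.1441] 0.9929867 [59 64 67]
top jar [ 0.5403 -0.2004  0.0697] 1.0617267 [251 251 249]
top ring [ 0.4569 -0.1708  0.0194] 1.0969992 [213 221 230]
top dial z0.058 1033 [0.4997 0.1432 0.0597] [0.456 0.093 0.058] [0.604 0.242 0.064]
top dial z0.068 948 [0.5292 0.1661 0.0712] [0.474 0.11  0.068] [0.596 0.232 0.076]
top dial z0.078 1850 [0.5382 0.1669 0.0813] [0.485 0.121 0.078] [0.585 0.221 0.087]
top dial z0.1 199 [0.5149 0.177  0.1069] [0.489 0.164 0.1  ] [0.543 0.19  0.113]
top press z0.03 4853 [0.4861 0.3622 0.0495] [0.426 0.25  0.03 ] [0.611 0.487 0.1  ]
top press z0.1 2125 [0.4951 0.3924 0.125 ] [0.456 0.334 0.1  ] [0.55  0.474 0.2  ]
top press z0.2 433 [0.5012 0.3974 0.2393] [0.493 0.339 0.2  ] [0.513 0.47  0.251]
side dial [0.5366 0.1647 0.0815] 0.9171994 [248 248 249]
side but [4.956e-01 2.000e-04 8.160e-02] 0.78572685 [102  96 102]
side cap [0.6118 0.0637 0.0854] 0.8534768 [114 115 118]
side fin [0.5151 0.1736 0.0997] 0.90820533 [70 67 68]
side boxmid [ 0.5123 -0.0701  0.0588] 0.75064564 [246 241 241]
side dial z0.058 803 [0.5315 0.12   0.0597] [0.462 0.09  0.058] [0.611 0.216 0.064]
side dial z0.068 559 [0.5246 0.1331 0.0716] [0.474 0.11  0.068] [0.596 0.213 0.076]
side dial z0.078 977 [0.5413 0.1593 0.0815] [0.485 0.121 0.078] [0.585 0.224 0.087]
side dial z0.1 171 [0.5157 0.1764 0.1066] [0.489 0.165 0.1  ] [0.542 0.191 0.11 ]
side press z0.03 2637 [0.4935 0.3559 0.0497] [0.425 0.25  0.03 ] [0.621 0.487 0.1  ]
side press z0.1 1175 [0.4966 0.3779 0.1246] [0.455 0.334 0.1  ] [0.55  0.473 0.2  ]
side press z0.2 212 [0.5005 0.3861 0.2313] [0.492 0.339 0.2  ] [0.51  0.428 0.248]
```

View pics/topc.png

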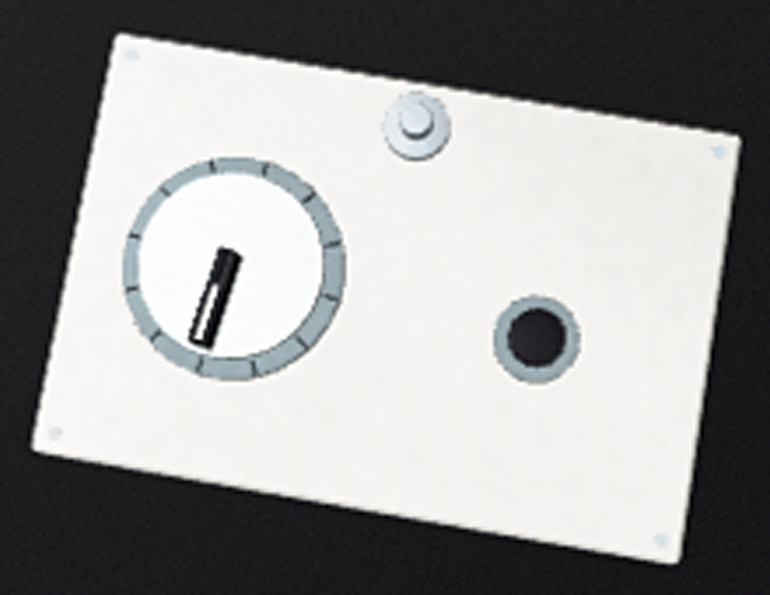

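View pics/sidec.png

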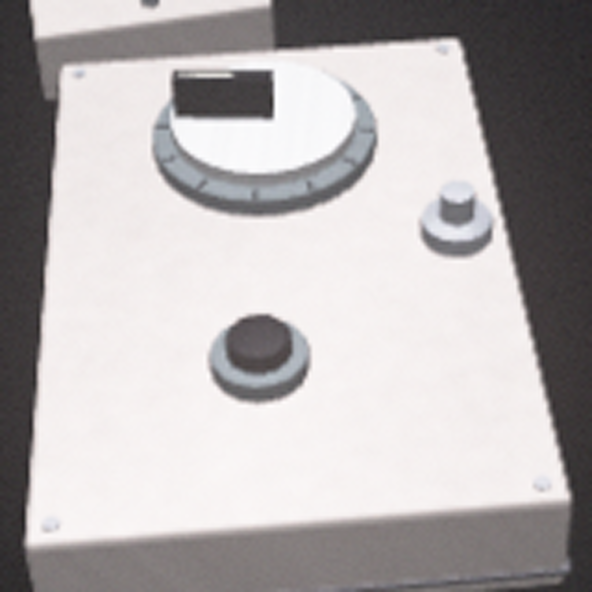

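Both views agree on a dial axis near (0.535, 0.171) and a fin top near z 0.108. Next I'll refine the fin heading and the button centre.

```bash
python3 - <<'E'
from workcell import robot
from h import *
for n in("top","side"):
    z=np.load(n+"0.npz");p,d=z["p"],z["d"];c=robot.get_calibration(n);X=cloud(c,d)
    def near(x,y,r):return np.hypot(X[...,0]-x,X[...,1]-y)<r
    m=near(.535,.171,.06)&(X[...,2]>.1035)&(X[...,2]<.113)
    (cx,cy),(w,h),a=cv2.minAreaRect((X[m][:,:2]*1000).astype(np.float32))
    box=cv2.boxPoints(((cx,cy),(w,h),a)); print(n,"fin",cx,cy,w,h,a); 
    P=X[m][:,:2];u,s,vt=np.linalg.svd(P-P.mean(0));print(P.mean(0),vt[0],np.degrees(np.arctan2(vt[0][1],vt[0][0])))
    for nm,x,y,r,lo,hi in(("disc",.535,.171,.07,.0785,.086),("hous",.535,.171,.075,.068,.076),("button",.496,.003,.04,.077,.087),("cap",.61,.067,.04,.063,.1),("bhous",.496,.003,.04,.063,.074)):
        m=near(x,y,r)&(X[...,2]>lo)&(X[...,2]<hi);P=(X[m]*1000).astype(np.float32)
        if len(P)<5:print(n,nm,len(P));continue
        print(n,nm,cv2.minEnclosingCircle(P[:,:2].copy()),np.median(P[:,2]),P[:,2].max())
E
```

```text
top fin 515.7982177734375 177.9897003173828 12.459683418273926 53.89596176147461 72.7914047241211
[0.51559138 0.17761909] [-0.95316041  0.30246526] 162.3942671045303
top disc ((535.5899047851562, 171.15281677246094), 50.726165771484375) 81.31213 85.87164
top hous ((535.8040161132812, 171.45745849609375), 62.00928497314453) 71.230515 75.99001
top button ((495.7192077636719, 4.958183765411377), 15.647941589355469) 81.00619 85.97651
top cap ((609.0593872070312, 68.74288177490234), 35.23841857910156) 72.324974 93.33099
top bhous ((496.6099548339844, -0.7553949356079102), 36.8441276550293) 70.37251 73.91759
side fin 515.2838745117188 177.7432861328125 14.12398910522461 53.52568054199219 72.86563110351562
[0.51517788 0.17728339] [ 0.95459338 -0.29791187] -17.3322282822253
side disc ((534.5029907226562, 172.56069946289062), 51.89735412597656) 81.51072 85.89364
side hous ((534.9376220703125, 171.33287048339844), 62.25608444213867) 71.58334 75.95278
side button ((495.1964416503906, 5.897507667541504), 16.06203269958496) 81.24315 84.32303
side cap ((612.20751953125, 67.21686553955078), 22.39289665222168) 72.96449 90.96677
side bhous ((495.640625, 5.707779407501221), 24.543439865112305) 70.92481 73.93929
```

>>> apply_moves(
  motion=[
    [0,0,5,0,0],
    [0,0,5,0,0],
    [0,0,5,0,0],
    [0,0,1,0,0],
  ],
  force=20,
)

```text
t: 0.6
ee_pos: [0.2709, 0.62, 0.3693]
tcp_rot: [[-0.916, 0.4, 0.003], [0.4, 0.916, 0.007], [-0.0, 0.008, -1.0]]
contact_force: [0.5, 0.3, 0.4]
opening: 0.0125
```

>>> apply_moves(
  motion=[
    [2.2,-4.7,0,0.6,0],
    [2.2,-4.7,0,0.6,0],
    [2.2,-4.7,0,0.6,0],
    [2.2,-4.7,0,0.6,0],
    [2.2,-4.7,0,0.6,0],
    [2.2,-4.7,0,0.6,0],
    [2.2,-4.7,0,0.6,0],
    [2.2,-4.7,0,0.6,0],
    [2.2,-4.6,0,0.7,0],
    [2.4,-4.5,0,0.7,0],
  ],
)

```text
t: 1.85
ee_pos: [0.4919, 0.1498, 0.3623]
tcp_rot: [[-0.954, 0.299, -0.002], [0.299, 0.954, -0.0], [0.002, -0.001, -1.0]]
contact_force: [0.0, 1.2, 0.2]
opening: 0.0003
```

>>> apply_moves(
  motion=[
    [0,0,-5,0,0],
    [0,0,-5,0,0],
    [0,0,-5,0,0],
    [0,0,-3,0,0],
    [0,0,0,0,0],
    [0,0,0,0,0],
  ],
)

```text
t: 2.6
ee_pos: [0.4926, 0.1517, 0.1847]
tcp_rot: [[-0.954, 0.299, 0.001], [0.299, 0.954, 0.0], [-0.001, 0.0, -1.0]]
contact_force: [-0.1, 1.0, 0.2]
opening: 0.0001
```

```bash
cat > look.py <<'E'
import sys
from workcell import robot
from h import *
s=robot.get_state();T=s["tcp_rot"]
print("t",s["t"],"tcp",np.round(s["ee_pos"],4),"hx",np.degrees(np.arctan2(T[1,0],T[0,0])),"F",np.round(s["contact_force"],2),"op",s["opening"],"q",np.round(s["qpos"],1))
A=np.array([.5355,.1713]);
tag=sys.argv[1]; ims=[]
for n,(a,b,e,f) in zip(sys.argv[2:],[(195,365,205,435)]*9):
    p,d=robot.camera(n);c=robot.get_calibration(n);X=cloud(c,d)
    im=p[:,:,::-1].copy()
    if n=="top":im=cv2.resize(im[a:b,e:f],None,fx=3.4,fy=3.4)
    if n=="side":im=cv2.resize(im[150:330,210:400],None,fx=3,fy=3)
    cv2.imwrite(f"pics/{tag}_{n}.png",im)
    np.savez(f"{tag}_{n}.npz",p=p,d=d)
    m=(np.hypot(X[...,0]-A[0],X[...,1]-A[1])<.053)&(X[...,2]>.1)&(X[...,2]<.112)&(p.max(-1)<70)
    if m.sum()>20:
        g=X[m].mean(0)[:2]-A; print(n,m.sum(),"dark heading",np.degrees(np.arctan2(g[1],g[0])),np.hypot(*g))
E
python3 look.py a top side wrist
```

```text
t 2.6 tcp [0.4926 0.1517 0.1847] hx 162.60916698309177 F [-0.11  0.99  0.25] op 0.00011902941767972764 q [ 14.3  -1.5 112.5  -0.   69.  -58.3]
side 78 dark heading 172.83790495402044 0.022094022671954008
wrist 1237 dark heading 157.02697978918053 0.019912465285875862
```

View pics/a_side.png

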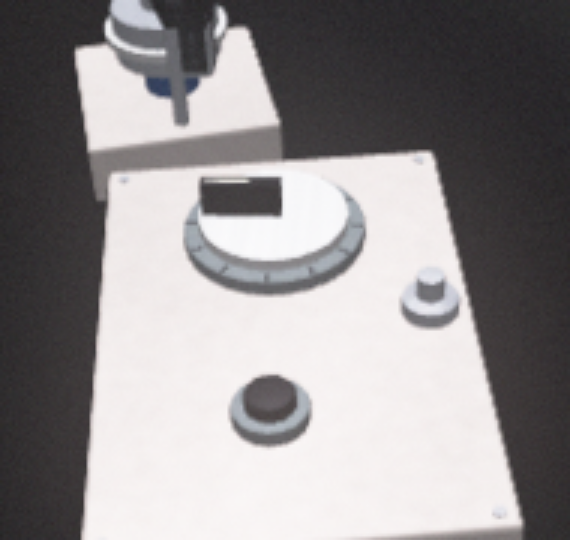

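View pics/a_wrist.png

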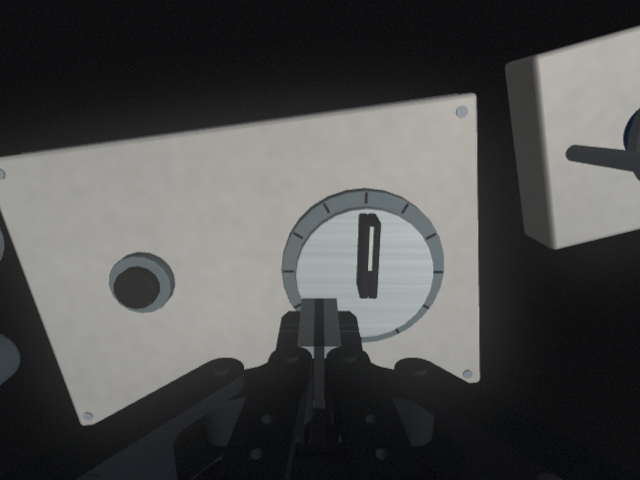

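The wrist view shows the closed fingertips at (319,300), beside the fin at (369,255) and on its button side. I'll measure the fingertip's half width from the wrist depth.

```bash
python3 - <<'E'
from workcell import robot
from h import *
s=robot.get_state();T=s["tcp_rot"];e=s["ee_pos"]
z=np.load("a_wrist.npz");c=robot.get_calibration("wrist");X=(cloud(c,z["d"])-e)@T
for lo,hi in((-.003,.003),(-.01,-.003),(-.02,-.01),(-.03,-.02),(-.045,-.03),(-.06,-.045)):
    m=(X[...,2]>lo)&(X[...,2]<hi)&(abs(X[...,0])<.05)&(abs(X[...,1])<.06)&(z["d"]>0)
    if m.sum()>3:P=X[m];print(lo,hi,m.sum(),np.round(P.min(0),4),np.round(P.max(0),4))
# fin top again
X=cloud(c,z["d"]);m=(np.hypot(X[...,0]-.5355,X[...,1]-.1713)<.056)&(X[...,2]>.1035)&(X[...,2]<.113)
P=X[m][:,:2];r=cv2.minAreaRect((P*1000).astype(np.float32));print(r,np.median(X[m][:,2]))
E
```

```text
-0.045 -0.03 1122 [ 0.0048 -0.0137 -0.045 ] [ 0.0104  0.0135 -0.0306]
-0.06 -0.045 1743 [ 0.0045 -0.0137 -0.06  ] [ 0.0107  0.0136 -0.045 ]
((518.1525268554688, 179.51828002929688), (12.234222412109375, 53.933109283447266), 72.36083221435547) 0.1081318219143704
```

>>> apply_moves(
  motion=[
    [0,0,-4,0,0],
    [0,0,-3,0,0],
    [0,0,-1.5,0,0],
    [0,0,-0.8,0,0],
    [0,0,0,0,0],
    [0,0,0,0,0],
  ],
)

```text
t: 3.5
ee_pos: [0.4933, 0.1519, 0.0924]
tcp_rot: [[-0.954, 0.299, 0.002], [0.299, 0.954, 0.001], [-0.002, 0.001, -1.0]]
contact_force: [0.5, -0.3, -0.2]
opening: -0.0002
```

>>> apply_moves(
  motion=[
    [0.1,0.3,0,0,0],
    [0.1,0.3,0,0,0],
    [0.1,0.3,0,0,0],
    [0.05,0.2,0,0,0],
    [0,0,0,0,0],
    [0,0,0,0,0],
  ],
)

```text
t: 4.25
ee_pos: [0.4956, 0.1625, 0.091]
tcp_rot: [[-0.954, 0.299, -0.0], [0.299, 0.954, -0.0], [0.0, -0.0, -1.0]]
contact_force: [0.3, 0.6, 0.1]
opening: -0.0001
```

```bash
python3 look.py b side wrist
```

```text
t 4.25 tcp [0.4956 0.1625 0.091 ] hx 162.6082238644518 F [0.34 0.56 0.12] op -0.00011538301557382859 q [ 15.4   4.3 117.1  -0.   58.6 -57.2]
side 60 dark heading 178.84492180337352 0.014151801700237917
wrist 1928 dark heading 157.7903945621957 0.030361643792166486
```

View pics/b_side.png

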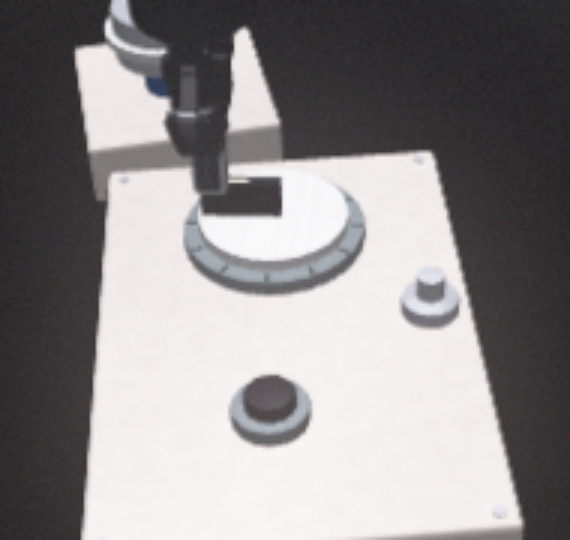

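View pics/b_wrist.png

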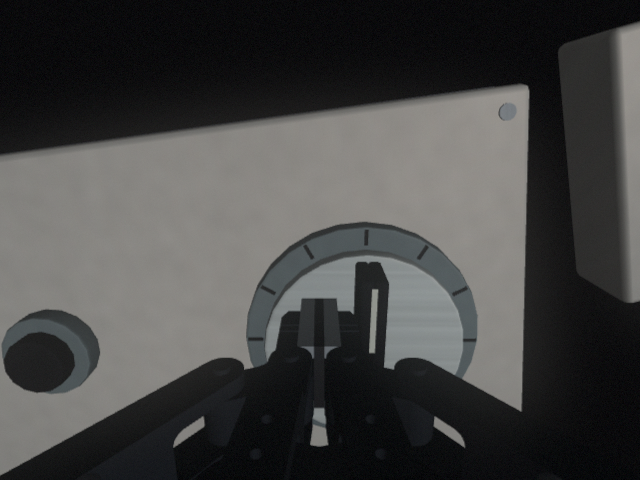

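```bash
python3 - <<'E'
from workcell import robot
from h import *
c=robot.get_calibration("side");s=robot.get_state();R=np.array(c["R"]);t=np.array(c["t"])
def pr(X):
    x=R@X+t;return ((c["fx"]*x[0]/x[2]+c["cx"]-210)*3,(c["fy"]*x[1]/x[2]+c["cy"]-150)*3)
print(pr(s["ee_pos"]),pr(np.array([.4897,.185,.108])),pr(np.array([.4897,.185,.082])))
z=np.load("b_side.npz");X=cloud(c,z["d"])
m=(abs(X[...,0]-.4956)<.02)&(abs(X[...,1]-.16)<.03)&(X[...,2]>.085)&(X[...,2]<.14)
v,u=np.where(m)
for k in range(v.min(),v.max()+1):
    i=v==k
    if i.any():print((k-150)*3,(u[i].min()-210)*3,(u[i].max()-210)*3,np.round(np.median(X[k,u[i]],0),3))
E
```

```text
(np.float64(215.3214586667525), np.float64(220.3227030348382)) (np.float64(198.10109912749903), np.float64(181.68424680101816)) (np.float64(201.46191266339906), np.float64(212.83644529060896))
159 225 225 [0.506 0.163 0.138]
162 225 225 [0.505 0.161 0.137]
165 219 225 [0.503 0.159 0.137]
168 189 225 [0.5   0.158 0.139]
171 189 225 [0.498 0.154 0.137]
174 192 225 [0.492 0.151 0.138]
177 192 234 [0.495 0.152 0.136]
180 192 237 [0.496 0.152 0.13 ]
183 192 237 [0.496 0.153 0.128]
186 192 237 [0.495 0.153 0.126]
189 192 240 [0.496 0.154 0.122]
192 195 240 [0.498 0.158 0.119]
195 198 240 [0.502 0.177 0.1  ]
198 201 240 [0.503 0.178 0.097]
201 201 240 [0.503 0.178 0.095]
204 201 240 [0.502 0.177 0.093]
207 201 240 [0.502 0.178 0.089]
210 201 240 [0.501 0.176 0.088]
213 222 231 [0.505 0.176 0.085]
```

```bash
python3 - <<'E'
from workcell import robot
from h import *
c=robot.get_calibration("wrist");s=robot.get_state();R=np.array(c["R"]);t=np.array(c["t"]);T=s["tcp_rot"]
for p in([0,0,0],[0,0,-.02],[0,0,-.03],[.011,0,0],[.011,0,-.03],[.011,.0075,0],[.011,.0137,-.03],[.011,.0137,-.045]):
    x=R@(s["ee_pos"]+T@np.array(p))+t;print(p,c["fx"]*x[0]/x[2]+c["cx"],c["fy"]*x[1]/x[2]+c["cy"],x[2])
z=np.load("b_wrist.npz");X=(cloud(c,z["d"])-s["ee_pos"])@T
for v,u in((300,319),(305,305),(305,330),(315,319),(340,319),(315,290),(325,350),(345,290),(355,300),(380,320)):print((u,v),np.round(X[v,u],4),z["d"][v,u],z["p"][v,u])
p=z["p"][230:420,220:420,::-1];cv2.imwrite("pics/b_wz.png",cv2.resize(p,None,fx=4,fy=3,interpolation=cv2.INTER_CUBIC)*2)
E
```

```text
[0, 0, 0] 318.5307546322141 288.39682802176776 0.18434478530361348
[0, 0, -0.02] 318.5697330433432 308.0892539985946 0.16525099085891415
[0, 0, -0.03] 318.59280715354555 319.7466098009372 0.15570409363656448
[0.011, 0, 0] 318.53793917271423 265.93477040000585 0.18107118312658302
[0.011, 0, -0.03] 318.6026742641421 293.7373474992362 0.152430491459534
[0.011, 0.0075, 0] 335.16383754785517 265.93425960870485 0.18108083589681404
[0.011, 0.0137, -0.03] 354.6767108858605 293.7330235192803 0.15244812385315604
[0.011, 0.0137, -0.045] 358.45910366247693 311.9557219501257 0.13812777801963153
(319, 300) [ 0.0101  0.0001 -0.0337] 0.1491729 [31 31 32]
(305, 305) [ 0.0098 -0.0049 -0.0373] 0.14584365 [50 52 54]
(330, 305) [ 0.0097  0.0041 -0.0371] 0.14606614 [49 52 55]
(319, 315) [ 0.01    0.0001 -0.0453] 0.13812895 [29 30 32]
(319, 340) [ 0.0099  0.0001 -0.0615] 0.122715496 [21 23 22]
(290, 315) [ 0.0052 -0.0106 -0.0361] 0.14827669 [30 31 33]
(350, 325) [ 0.0061  0.0109 -0.0452] 0.13940936 [32 34 36]
(290, 345) [ 0.0061 -0.0091 -0.0581] 0.12701191 [26 26 27]
(300, 355) [ 0.0106 -0.0053 -0.0707] 0.11366872 [21 21 24]
(320, 380) [-0.0021  0.0004 -0.0647] 0.12323772 [31 30 32]
```

View pics/b_wz.png

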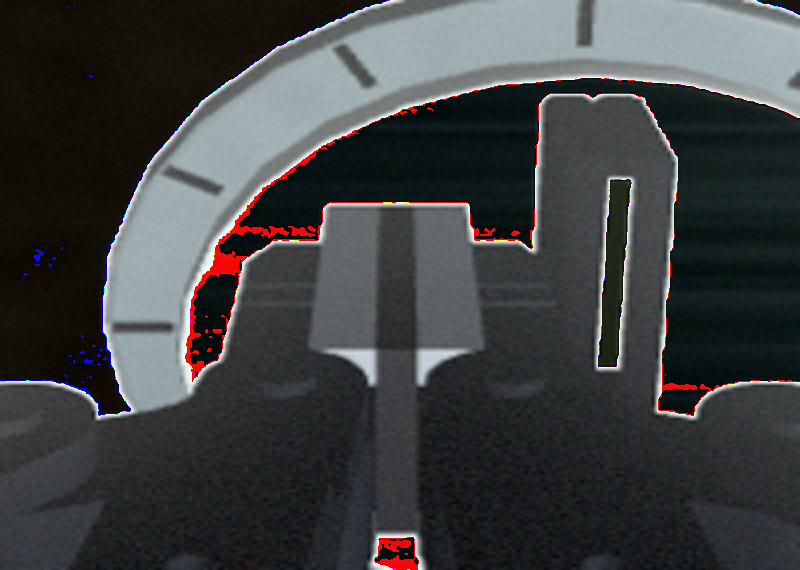

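Two views agree that the visible fingertips end about 28–30 mm short of the reported TCP: z is about 0.119 in the side view while the TCP reads 0.091. I'll check the stated hold point, then back off slightly and feel downward with the force reading.

```bash
python3 -c "
from workcell import robot
print(robot.hold_point_z,[a for a in dir(robot) if a[0]!='_'])"
```

```text
0.0187 ['PlanningError', 'camera', 'get_calibration', 'get_state', 'hand_in', 'hold_point_z']
```

>>> apply_moves(
  motion=[
    [-0.2,-0.6,0,0,0],
    [0,0,-0.3,0,0],
    [0,0,-0.3,0,0],
    [0,0,0,0,0],
    [0,0,0,0,0],
  ],
)

```text
t: 4.97
ee_pos: [0.4936, 0.1566, 0.085]
tcp_rot: [[-0.954, 0.299, -0.0], [0.299, 0.954, -0.0], [0.0, -0.0, -1.0]]
contact_force: [0.1, -0.6, 0.8]
opening: -0.0003
```

>>> apply_moves(
  motion=[
    [0,0,-0.2,0,0],
    [0,0,-0.2,0,0],
    [0,0,0,0,0],
    [0,0,0,0,0],
  ],
)

```text
t: 5.48
ee_pos: [0.4937, 0.1566, 0.081]
tcp_rot: [[-0.954, 0.299, -0.0], [0.299, 0.954, -0.0], [0.0, -0.0, -1.0]]
contact_force: [1.2, -0.3, 0.0]
opening: -0.0002
```

>>> apply_moves(
  motion=[
    [0,0,-0.2,0,0],
    [0,0,-0.2,0,0],
    [0,0,0,0,0],
    [0,0,0,0,0],
  ],
)

```text
t: 5.98
ee_pos: [0.4937, 0.1565, 0.077]
tcp_rot: [[-0.954, 0.299, -0.0], [0.299, 0.954, -0.0], [0.0, -0.0, -1.0]]
contact_force: [-0.3, 0.2, 0.9]
opening: 0.0002
```

>>> apply_moves(
  motion=[
    [0,0,-0.2,0,0],
    [0,0,-0.2,0,0],
    [0,0,0,0,0],
    [0,0,0,0,0],
  ],
)

```text
t: 6.48
ee_pos: [0.4937, 0.1566, 0.0731]
tcp_rot: [[-0.954, 0.299, -0.0], [0.299, 0.954, -0.0], [0.0, -0.0, -1.0]]
contact_force: [-1.2, -0.2, 0.4]
opening: 0.0003
```

```bash
python3 look.py c side wrist
```

```text
t 6.475 tcp [0.4937 0.1566 0.0731] hx 162.60419250058715 F [-1.2  -0.19  0.38] op 0.00033278240094001724 q [ 14.8   5.2 118.4   0.   56.5 -57.8]
side 57 dark heading -174.34405191449943 0.013444344588115201
wrist 2290 dark heading 164.7212546214074 0.03566471215351325
```

View pics/c_side.png

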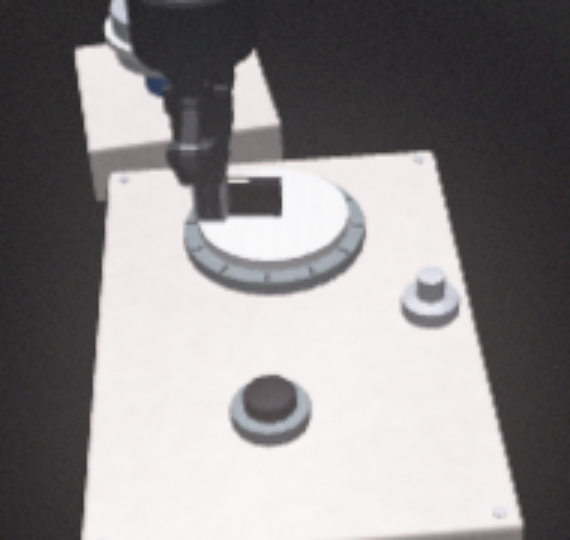

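Confirmed: the TCP is well below disc height with no contact, and the visible tip is still above the disc at crop pixel (212,218). I'll treat the true tip as about 28 mm above the TCP and lower the TCP to 0.063, then approach the fin.

>>> apply_moves(
  motion=[
    [0,0,-0.3,0,0],
    [0,0,-0.3,0,0],
    [0,0,-0.2,0,0],
    [0,0,-0.2,0,0],
    [0,0,0,0,0],
    [0,0,0,0,0],
  ],
)

```text
t: 7.32
ee_pos: [0.4937, 0.1566, 0.0631]
tcp_rot: [[-0.954, 0.299, 0.0], [0.299, 0.954, -0.0], [-0.0, -0.0, -1.0]]
contact_force: [0.2, 0.1, -0.3]
opening: 0.0001
```

```bash
python3 - <<'E'
from workcell import robot
from h import *
A=np.array([.5355,.1713]);s=robot.get_state();e=s["ee_pos"][:2]-A
print(s["t"],s["ee_pos"],s["contact_force"])
# first advance to o=.0195 at fin heading 162.6, then rotate about axis, 5 deg steps
def pos(ph,o=.0195,r=.035):
    a=np.radians(ph);return r*np.array([np.cos(a),np.sin(a)])+o*np.array([-np.sin(a),np.cos(a)])
p0=pos(162.6);print("adv",(p0-e)*100)
for k in range(1,25):
    p1=pos(162.6-5*k);print(5*k,np.round((p1-p0)*100,2),np.round((p1+A),4));p0=p1
E
```

```text
7.325 [0.49371379 0.15655978 0.06310206] [ 0.18365677  0.06040159 -0.31998808]
adv [0.25565027 0.65989619]
5 [-0.06  0.35] [0.4957 0.1666]
10 [-0.03  0.35] [0.4955 0.1701]
15 [0.   0.35] [0.4955 0.1736]
20 [0.04 0.35] [0.4959 0.1771]
25 [0.07 0.34] [0.4965 0.1805]
30 [0.1  0.34] [0.4975 0.1839]
35 [0.12 0.33] [0.4987 0.1871]
40 [0.15 0.31] [0.5002 0.1903]
45 [0.18 0.3 ] [0.502  0.1933]
50 [0.2  0.28] [0.504  0.1961]
55 [0.23 0.26] [0.5063 0.1988]
60 [0.25 0.24] [0.5088 0.2012]
65 [0.27 0.22] [0.5115 0.2034]
70 [0.29 0.2 ] [0.5144 0.2054]
75 [0.31 0.17] [0.5175 0.2071]
80 [0.32 0.14] [0.5207 0.2085]
85 [0.33 0.12] [0.524  0.2097]
90 [0.34 0.09] [0.5274 0.2105]
95 [0.35 0.06] [0.5308 0.2111]
100 [0.35 0.03] [0.5343 0.2113]
105 [ 0.35 -0.  ] [0.5378 0.2113]
110 [ 0.35 -0.04] [0.5413 0.2109]
115 [ 0.34 -0.07] [0.5447 0.2103]
120 [ 0.34 -0.1 ] [0.5481 0.2093]
```

>>> apply_moves(
  motion=[
    [0.13,0.33,0,0,0],
    [0.13,0.33,0,0,0],
    [0,0,0,0,0],
    [0,0,0,0,0],
  ],
)

```text
t: 7.82
ee_pos: [0.4963, 0.1632, 0.0631]
tcp_rot: [[-0.954, 0.299, -0.0], [0.299, 0.954, -0.0], [0.0, -0.0, -1.0]]
contact_force: [0.1, 0.2, -0.4]
opening: -0.0
```

>>> apply_moves(
  motion=[
    [-0.06,0.35,0,-5,0],
    [-0.03,0.35,0,-5,0],
    [0,0,0,0,0],
  ],
)

```text
t: 8.2
ee_pos: [0.4951, 0.1697, 0.063]
tcp_rot: [[-0.888, 0.459, -0.001], [0.459, 0.888, -0.001], [0.0, -0.001, -1.0]]
contact_force: [-0.6, -2.6, 0.8]
opening: -0.0002
```

```bash
python3 look.py d wrist
```

```text
t 8.2 tcp [0.4951 0.1697 0.063 ] hx 152.68288140422692 F [-0.61 -2.57  0.83] op -0.0001621809147319524 q [ 16.2   6.5 118.1  -0.   55.4 -46.4]
wrist 2789 dark heading 164.34825983460183 0.04139390445576838
```

View pics/d_wrist.png

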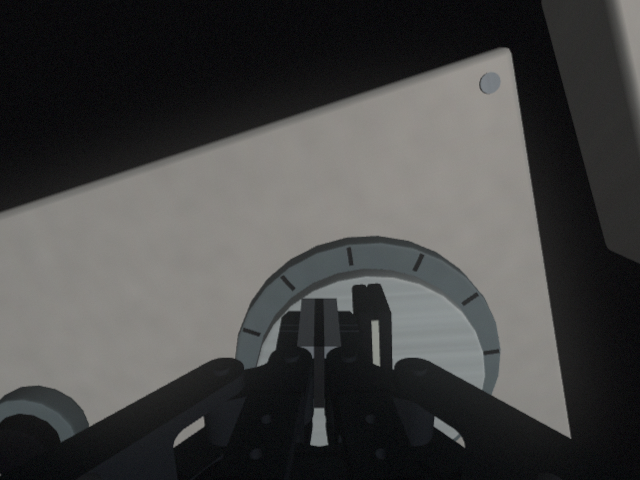

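The finger's flat back is now on the fin at (375,320), and I read about 2.6 N of reaction. I'll keep sweeping.

>>> apply_moves(
  motion=[
    [0,0.35,0,-5,0],
    [0.04,0.35,0,-5,0],
    [0,0,0,0,0],
    [0,0,0,0,0],
  ],
)

```text
t: 8.75
ee_pos: [0.496, 0.1773, 0.0631]
tcp_rot: [[-0.796, 0.606, 0.0], [0.606, 0.796, 0.0], [-0.0, 0.001, -1.0]]
contact_force: [0.3, -0.6, -0.4]
opening: -0.0
```

```bash
python3 look.py e wrist side
```

```text
t 8.75 tcp [0.496  0.1773 0.0631] hx 142.71956055970506 F [ 0.29 -0.56 -0.36] op -2.7965886460317685e-05 q [ 16.9   6.8 117.8   0.   55.4 -35.8]
wrist 3162 dark heading 145.48280061517525 0.039535532000822105
side 85 dark heading 174.23384282837367 0.019283077731950645
```

View pics/e_wrist.png

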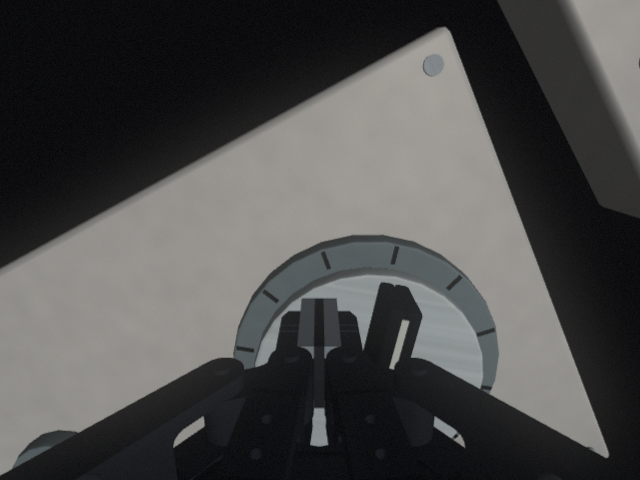

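View pics/e_side.png

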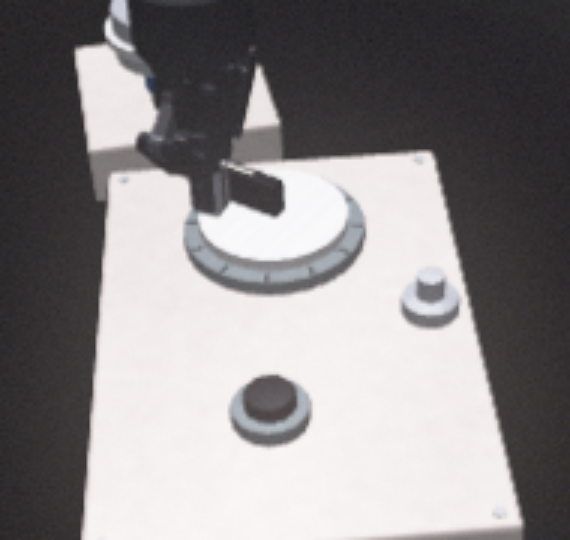

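Click 1 has snapped: the fin is about 10° ahead of the finger. Next is click 2.

>>> apply_moves(
  motion=[
    [0.07,0.34,0,-5,0],
    [0.1,0.34,0,-5,0],
    [0.12,0.33,0,-5,0],
    [0.15,0.31,0,-5,0],
    [0.18,0.3,0,-5,0],
    [0.2,0.28,0,-5,0],
    [0,0,0,0,0],
    [0,0,0,0,0],
  ],
)

```text
t: 9.85
ee_pos: [0.5042, 0.1961, 0.0631]
tcp_rot: [[-0.386, 0.922, 0.0], [0.922, 0.386, 0.0], [-0.0, 0.0, -1.0]]
contact_force: [0.0, -0.2, 0.5]
opening: 0.0
```

```bash
python3 look.py f wrist side
```

```text
t 9.85 tcp [0.5042 0.1961 0.0631] hx 112.70667339020694 F [ 0.01 -0.19  0.51] op 4.928616200126617e-06 q [ 18.6   8.3 116.1  -0.   55.6  -4.1]
wrist 2788 dark heading 111.12948401978545 0.03947671535754938
side 87 dark heading 131.62456880579424 0.018108596235283922
```

View pics/f_wrist.png

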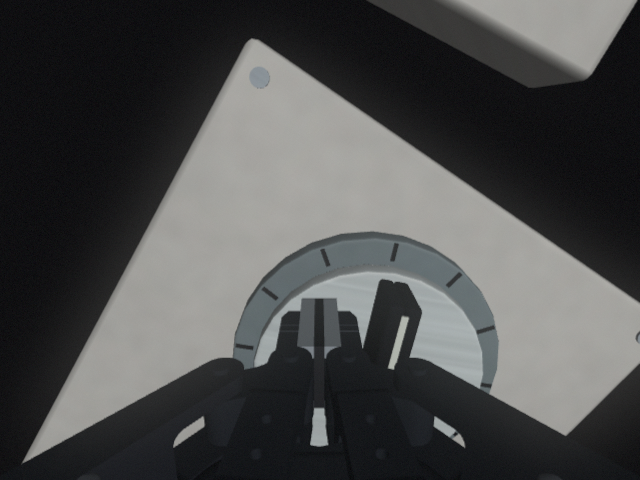

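View pics/f_side.png

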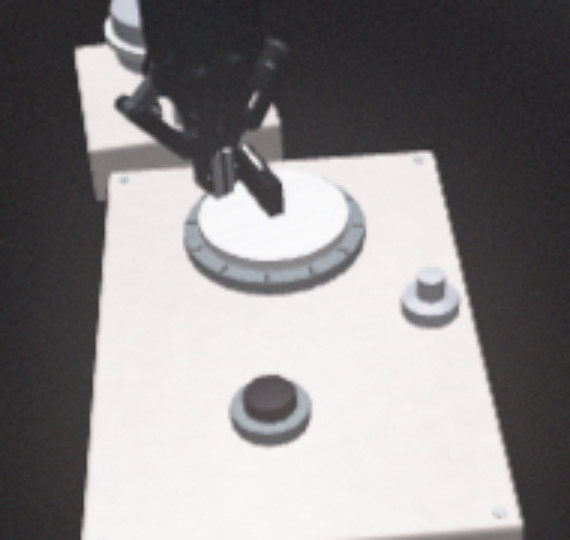

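Click 2 is done, with the same finger-to-fin picture after another 30°. Next is click 3.

>>> apply_moves(
  motion=[
    [0.23,0.26,0,-5,0],
    [0.25,0.24,0,-5,0],
    [0.27,0.22,0,-5,0],
    [0.29,0.2,0,-5,0],
    [0.31,0.17,0,-5,0],
    [0.32,0.14,0,-5,0],
    [0,0,0,0,0],
    [0,0,0,0,0],
  ],
)

```text
t: 10.95
ee_pos: [0.5207, 0.2083, 0.063]
tcp_rot: [[0.127, 0.992, 0.0], [0.992, -0.127, -0.0], [-0.0, 0.0, -1.0]]
contact_force: [-0.5, -0.4, -0.1]
opening: 0.0001
```

```bash
python3 look.py g wrist side
```

```text
t 10.95 tcp [0.5207 0.2083 0.063 ] hx 82.70246602073323 F [-0.52 -0.38 -0.06] op 0.00012156362392583163 q [ 19.3  10.3 113.7  -0.   56.   26.6]
wrist 2843 dark heading 81.40912232396252 0.04032205757937302
side 56 dark heading 97.49776856608128 0.01594750794248685
```

View pics/g_wrist.png

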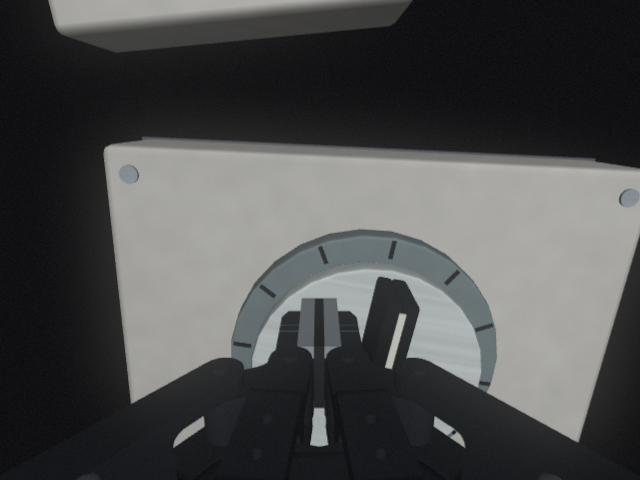

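View pics/g_side.png

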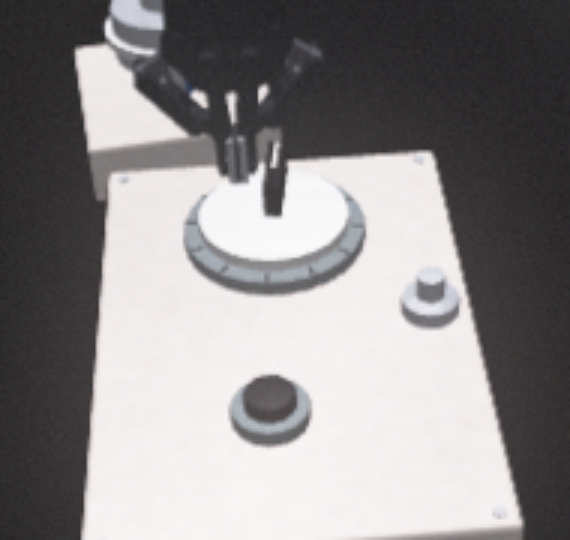

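Click 3 is done. The fourth goes the same way, to a finger angle of 110°.

>>> apply_moves(
  motion=[
    [0.33,0.12,0,-5,0],
    [0.34,0.09,0,-5,0],
    [0.35,0.06,0,-5,0],
    [0.35,0.03,0,-5,0],
    [0.35,0,0,-5,0],
    [0.35,-0.04,0,-5,0],
    [0,0,0,0,0],
    [0,0,0,0,0],
  ],
)

```text
t: 12.05
ee_pos: [0.5412, 0.211, 0.063]
tcp_rot: [[0.606, 0.795, -0.0], [0.795, -0.606, -0.0], [-0.0, -0.0, -1.0]]
contact_force: [-0.9, -0.2, -0.1]
opening: 0.0002
```

```bash
python3 look.py i wrist side
```

```text
t 12.05 tcp [0.5412 0.211  0.063 ] hx 52.69860026435148 F [-0.94 -0.16 -0.12] op 0.00019722039342407317 q [ 18.8  12.3 111.2  -0.   56.5  56.1]
wrist 2833 dark heading 52.60227058848177 0.041276672098665534
side 100 dark heading 50.69813303607701 0.021604465829734062
```

View pics/i_wrist.png

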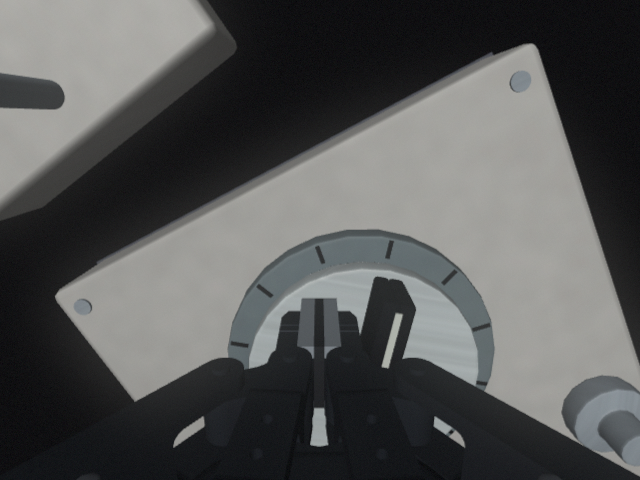

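View pics/i_side.png

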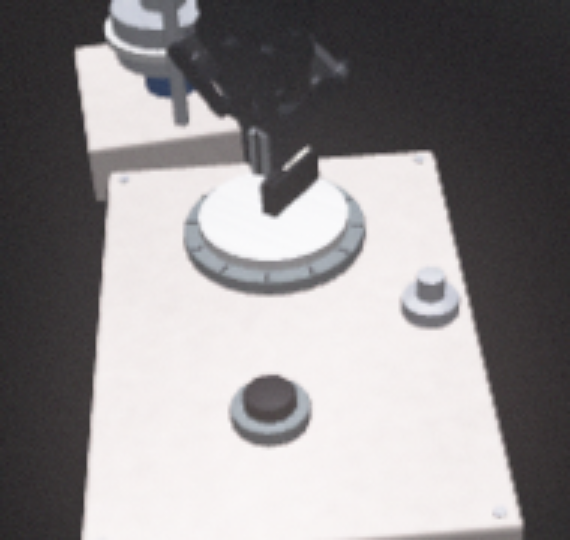

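Four clicks are done and the pattern repeated each time. I'll back away from the fin, lift, and go over the button.

>>> apply_moves(
  motion=[
    [-0.2,0.2,0,0,0],
    [-0.2,0.2,0,0,0],
    [0,0,3,0,0],
    [0,0,5,0,0],
    [0,0,4,0,0],
    [0,0,0,0,0],
  ],
)

```text
t: 12.9
ee_pos: [0.5403, 0.2163, 0.1881]
tcp_rot: [[0.607, 0.795, 0.008], [0.795, -0.607, 0.003], [0.008, 0.005, -1.0]]
contact_force: [0.1, 0.4, 0.1]
opening: -0.0002
```

>>> apply_moves(
  motion=[
    [-0.9,-4.2,0,0,0],
    [-0.9,-4.2,0,0,0],
    [-0.8,-4.2,0,0,0],
    [-0.8,-4.2,0,0,0],
    [-0.8,-4.1,0,0,0],
    [0,0,-4,0,0],
    [0,0,-2,0,0],
    [0,0,0,0,0],
    [0,0,0,0,0],
  ],
)

```text
t: 14.02
ee_pos: [0.4955, 0.0062, 0.1233]
tcp_rot: [[0.607, 0.795, 0.0], [0.795, -0.607, 0.0], [0.0, 0.0, -1.0]]
contact_force: [0.4, -1.0, 1.1]
opening: -0.0002
```

```bash
python3 look.py j top side wrist; python3 - <<'E'
from workcell import robot
from h import *
for n in("top","side"):
    z=np.load(f"j_{n}.npz");c=robot.get_calibration(n);X=cloud(c,z["d"])
    m=(np.hypot(X[...,0]-.5355,X[...,1]-.1713)<.06)&(X[...,2]>.1035)&(X[...,2]<.113);P=X[m][:,:2]
    if len(P)>20:
        g=P.mean(0)-[.5355,.1713];u,s,vt=np.linalg.svd(P-P.mean(0));print(n,np.degrees(np.arctan2(g[1],g[0])),np.degrees(np.arctan2(vt[0][1],vt[0][0])))
    m=(np.hypot(X[...,0]-.4955,X[...,1]-.0055)<.03)&(X[...,2]>.09)&(X[...,2]<.15)
    if m.any(): print(n,"tip zmin",np.sort(X[m][:,2])[:8], X[m].mean(0))
E
```

```text
t 14.025 tcp [0.4955 0.0062 0.1233] hx 52.627501153829066 F [ 0.37 -0.99  1.08] op -0.00017997340528604926 q [ -2.2  -0.6 118.4   0.   62.2  35.2]
top 99 dark heading 41.841875868840305 0.014382789184701136
top 42.063264767761304 -137.3568009031545
```

View pics/j_side.png

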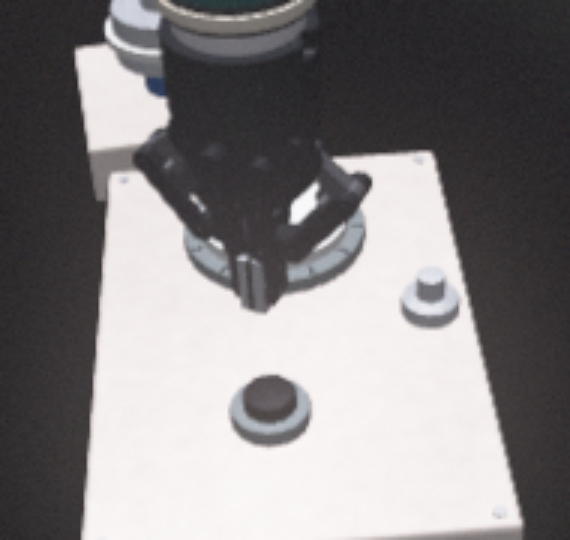

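View pics/j_wrist.png

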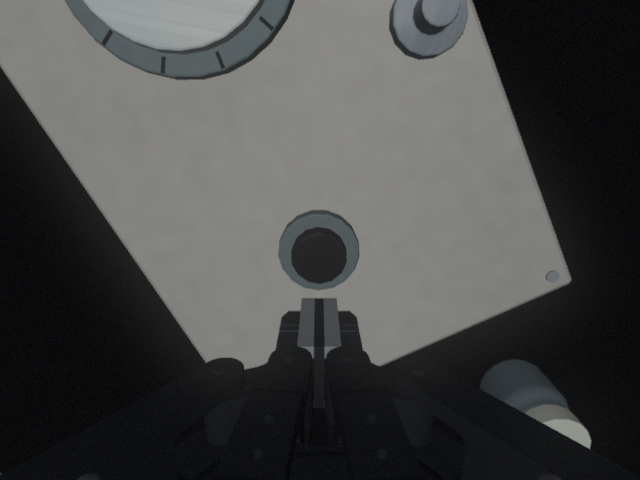

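The top view puts the fin at 42.3° against a target of 42.6°, so the dial sits in the fourth click. The tip is above the button, so I'll descend and feel for it.

>>> apply_moves(
  motion=[
    [0,0,-2.5,0,0],
    [0,0,-2.5,0,0],
    [0,0,-1,0,0],
    [0,0,0,0,0],
    [0,0,0,0,0],
  ],
)

```text
t: 14.8
ee_pos: [0.4965, 0.0061, 0.0643]
tcp_rot: [[0.607, 0.795, 0.002], [0.795, -0.607, -0.0], [0.001, 0.002, -1.0]]
contact_force: [0.4, 0.2, 1.1]
opening: -0.0001
```

>>> apply_moves(
  motion=[
    [0,0,-0.3,0,0],
    [0,0,-0.3,0,0],
    [0,0,0,0,0],
    [0,0,0,0,0],
  ],
)

```text
t: 15.3
ee_pos: [0.4954, 0.0061, 0.0571]
tcp_rot: [[0.607, 0.794, -0.0], [0.794, -0.607, -0.0], [-0.0, 0.0, -1.0]]
contact_force: [0.1, -0.1, -0.1]
opening: 0.0001
```

```bash
python3 look.py k side
```

```text
t 15.3 tcp [0.4954 0.0061 0.0571] hx 52.607066853292615 F [ 0.14 -0.09 -0.12] op 6.11020290285431e-05 q [ -2.2   3.9 121.6  -0.   54.4  35.2]
```

View pics/k_side.png

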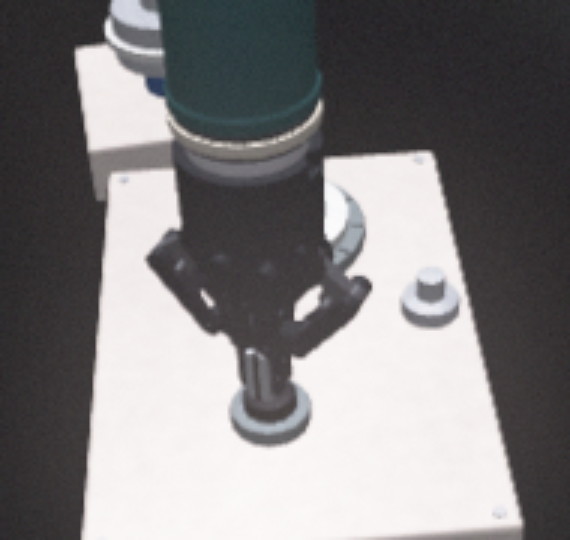

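The tip is just above the button. I'll go down in 2 mm steps.

>>> apply_moves(
  motion=[
    [0,0,-0.2,0,0],
    [0,0,-0.2,0,0],
    [0,0,0,0,0],
    [0,0,0,0,0],
  ],
)

```text
t: 15.85
ee_pos: [0.4956, 0.0061, 0.0533]
tcp_rot: [[0.607, 0.794, 0.0], [0.794, -0.607, -0.0], [0.0, 0.0, -1.0]]
contact_force: [0.5, 0.1, 2.0]
opening: 0.0001
```

>>> apply_moves(
  motion=[
    [0,0,-0.2,0,0],
    [0,0,0,0,0],
    [0,0,0,0,0],
  ],
)

```text
t: 16.23
ee_pos: [0.4956, 0.0061, 0.0513]
tcp_rot: [[0.607, 0.794, 0.0], [0.794, -0.607, -0.0], [0.0, 0.0, -1.0]]
contact_force: [-0.9, 0.6, 2.9]
opening: -0.0001
```

>>> apply_moves(
  motion=[
    [0,0,-0.2,0,0],
    [0,0,0,0,0],
    [0,0,0,0,0],
  ],
)

```text
t: 16.6
ee_pos: [0.4956, 0.006, 0.0493]
tcp_rot: [[0.607, 0.794, 0.0], [0.794, -0.607, -0.0], [0.0, 0.0, -1.0]]
contact_force: [0.5, -0.9, 4.9]
opening: -0.0003
```

>>> apply_moves(
  motion=[
    [0,0,-0.1,0,0],
    [0,0,0,0,0],
    [0,0,0,0,0],
  ],
)

```text
t: 16.98
ee_pos: [0.4956, 0.0061, 0.0488]
tcp_rot: [[0.607, 0.794, 0.0], [0.794, -0.607, -0.0], [0.0, 0.0, -1.0]]
contact_force: [-2.2, 0.2, 8.4]
opening: -0.0
```

>>> apply_moves(
  motion=[
    [0,0,-0.1,0,0],
    [0,0,0,0,0],
    [0,0,0,0,0],
  ],
)

```text
t: 17.35
ee_pos: [0.4957, 0.0061, 0.0487]
tcp_rot: [[0.607, 0.795, 0.0], [0.795, -0.607, -0.0], [0.0, 0.0, -1.0]]
contact_force: [-4.4, 0.0, 14.0]
opening: -0.0001
```

The button has bottomed out: the force rose to 14 N with no further travel. I'll release it and lift clear.

>>> apply_moves(
  motion=[
    [0,0,0.5,0,0],
    [0,0,1,0,0],
    [0,0,4,0,0],
    [0,0,5,0,0],
    [-3,-4,5,0,0],
    [-3,-4,5,0,0],
    [-3,-4,0,0,0],
    [0,-4,0,0,0],
    [0,0,0,0,0],
    [0,0,0,0,0],
  ],
)

```text
t: 18.6
ee_pos: [0.4118, -0.1441, 0.2399]
tcp_rot: [[0.608, 0.794, -0.001], [0.794, -0.608, 0.001], [0.0, -0.002, -1.0]]
contact_force: [0.3, 0.8, -0.2]
opening: 0.0003
```

```bash
python3 look.py l top side; python3 - <<'E'
from workcell import robot
from h import *
for n in("top","side"):
  for f in(f"{n}0",f"l_{n}"):
    z=np.load(f+".npz");c=robot.get_calibration(n);X=cloud(c,z["d"])
    def nr(x,y,r,lo,hi):
        return X[(np.hypot(X[...,0]-x,X[...,1]-y)<r)&(X[...,2]>lo)&(X[...,2]<hi)]
    P=nr(.5355,.1713,.06,.1035,.113);g=P.mean(0)[:2]-[.5355,.1713];print(f,"fin",np.degrees(np.arctan2(g[1],g[0])))
    print("button z",np.median(nr(.4955,.0055,.012,.07,.2)[:,2]),"cap",nr(.61,.067,.03,.064,.1).mean(0),"jar",nr(.54,-.2,.05,.03,.1).mean(0),"ring",nr(.445,-.17,.06,.012,.03).mean(0))
E
```

```text
t 18.6 tcp [ 0.4118 -0.1441  0.2399] hx 52.56028480090739 F [ 0.34  0.82 -0.15] op 0.00033967501588187926 q [-22.6 -12.8 116.6   0.   76.3  14.8]
top 103 dark heading 41.64417250086261 0.014358448349389293
side 81 dark heading 31.486108992606926 0.017201292284408594
top0 fin 162.39031122109304
button z 0.08132444494641997 cap [0.61282795 0.06974584 0.0755856 ] jar [ 0.53745863 -0.2047163   0.06247427] ring [ 0.42233369 -0.17116936  0.01848636]
l_top fin 42.247875863952544
button z 0.0813456025900117 cap [0.61270402 0.06995106 0.07596075] jar [ 0.53744771 -0.20482089  0.06257843] ring [ 0.42652906 -0.15937816  0.01865965]
side0 fin 163.59411748698977
button z 0.08163773461017615 cap [0.61223023 0.06512187 0.07589165] jar [ 0.53562129 -0.21589257  0.05987633] ring [ 0.42145518 -0.17216361  0.01830901]
l_side fin 41.64734718642035
button z 0.08171812424170301 cap [0.61210226 0.06510354 0.07582237] jar [ 0.53564266 -0.21589686  0.05990904] ring [ 0.42134089 -0.17203261  0.01820557]
```

View pics/l_side.png

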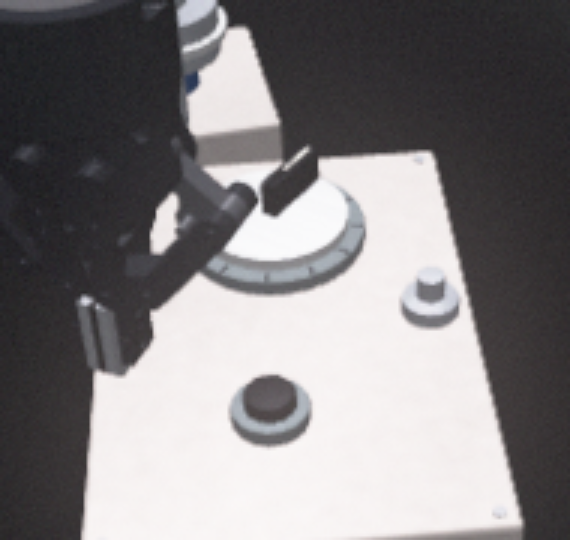

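View pics/l_top.png

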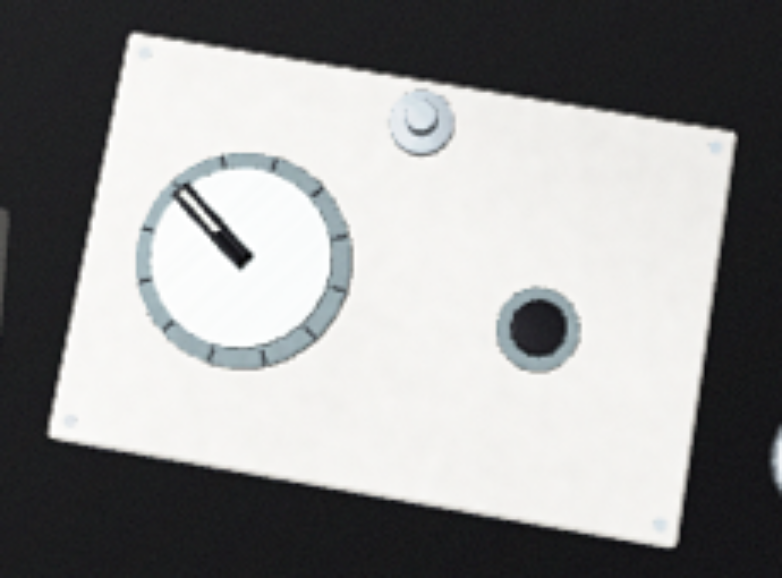

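The dial has turned 120°, the button is up and the loose things have not moved. The ring's apparent shift in the top view is the arm hiding part of it, since the side view is unchanged. Handing in.

```bash
python3 -c "
from workcell import robot
s=robot.get_state();print(s['t'],s['contact_force'],abs(s['qd']).max());print(robot.hand_in())"
```

```text
18.7 [-0.25393646  0.06445511  0.00098599] 0.3507302431192721
the job is handed in; nothing more can be done
None
```

I turned the dial four clicks clockwise, pressed the push-button fully down and released it, then handed the job in at 18.7 s. The hand-in gives no verdict, so these are my own checks.

- **Dial:** I pushed the fin with the backs of the closed fingers, one click at a time, and looked after each click. The fin heading went from 162.4° to 42.2° in the top view. That is 120.1° clockwise, against 120° for four clicks. The side view gave 121.9°.
- **Button:** It was pressed until it bottomed out, with the force rising to 14 N and no further travel. Its top is back at 81.3 mm, the same as at the start.
- **Loose things:** The cap, ring and jar are within 1 mm of where they stood in the side view. In the top view the ring appeared to shift about 12 mm. I put that down to the arm hiding part of it, because the side view shows it unmoved.
- **Clearance:** The arm was lifted well clear of everything, and the last force reading was about 0.3 N.

**Fingertip position:** The closed fingertips end about 28–30 mm short of the reported TCP, which does not match the description. The side and wrist views both showed it, and lowering the TCP below the disc height without contact confirmed it. I allowed for this in every height after that.

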